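# Find and reset the tripped relay on the starter box

## Robot

A 6-joint arm with a two-finger parallel gripper is mounted at the origin on a cart in front of the work surface, level with it; the furniture and walls round the work are solid. World frame = base frame: x ahead of the robot, y to its left, z up, the work surface at z = 0. Lengths are in m, angles in rad, forces in N, time in s.
With the tool pointing down it reaches from about 0.35 to 0.85 m from the base axis. Payload 8.1 kg.
Tool frame: the origin (TCP) lies on the centre line of the jaws, within the pads' length; the fingertips stand robot.tip_reach ahead of it and the grasp point (between the pads) lies 5 mm behind it (robot.tip_reach is the distance from the TCP to the fingertips, in m); z points along the fingers, y is the direction in which the jaws open and shut (so a half turn about z gives the same grasp; the last joint's range is limited). The gripper opens to 93 mm and grips with 3 to 60 N. Pads are 15 mm wide; open, the fingers measure 128 mm over their backs; the gripper's body (75 mm by 188 mm) begins 65 mm behind the grasp point.
Start: joints at [-1.326, 0.13, 1.488, -0, 1.523, -0.085], TCP at [0.194, -0.568, 0.233] pointing down, gripper open.
Joint ranges: [-2.96, 2.96], [-0.89, 2.26], [0.02, 2.5], [-1.34, 4.48], [0, 2.73], [-2.66, 2.66]. Speed limits (rad/s): [2.39, 2.39, 2.79, 3.14, 3.14, 3.14].

## Interface

Orientations are given as a rotation vector (axis times angle).
In Python, from plant import sensors, read_camera, robot gives the robot as it stands.
- The arm moves only by the tool play_rows, never from a script. Its argument "series" is a list that holds one entry, the list of rows, each a list of 5 numbers: the closure, from -1 (fully open) to 1 (shut), then the shift along the world's x, y, z in m, then the turn about the world's z in rad. A call has 1 to 8 rows; each row is the pose to reach, as a shift and turn from the pose commanded when the call began; what a row does not reach only later rows make up. A row lasts 1/10 s, in which the tool goes at most 50 mm and 8.59 degrees, less where a joint would pass 70% of its speed; a pose out of reach is approached as far as the arm can. A call with a gripper value outside its range is refused whole. The fingers move at their own pace and stop on an object; "force" is the grip in N (left out, the last holds). Time passes only in rows, so rows that repeat a pose let the fingers close. It gives the time, the measured TCP pose, the force and the opening at its end, in the units of the state.
- sensors.read_state(): the state, without advancing time (a new reading comes with each control period).
- read_camera(name): name is "side" or "top" or "wrist"; returns a dict with "color" (480x640x3 uint8, red, green, blue), "range_z" (480x640 float32, m along the optical axis (not along the pixel's ray), 0 where there is no reading), "intrinsics" (3x3 intrinsics, pixels), "D" ([k1, k2, p1, p2, k3] as OpenCV has them; the pictures are not rectified), "rvec" (rotation vector, rad) and "tvec" (3), from world to camera coordinates, as OpenCV has them. Camera axes: x right, y down, z forward; pixel columns grow to the right and rows downward; lengths in m; the calibration is good to about 2 mm. A picture is of the moment at which its call begins.
- robot.close_job(): hands the job in, once; it reports no verdict.
The state is a dict: "t": time; "q": joint angles; "dq": joint speeds; "joint_torque": joint torques, N m; "tool_pos": TCP position; "orientation": TCP orientation; "force": force on the tool from outside, world axes, zero at the start; "wrist_torque": the same for the moment, N m; "opening": finger opening in m.
Only numpy, scipy, OpenCV 4.12 (cv2) and the standard library are available. Lean on these libraries where they do the work, as an engineer would, in place of code of your own. Each camera call takes 0.05 s, during which the arm holds its last target.

## Task

One channel of the starter box has tripped and nothing shows which: lift the clear guard and press the blue buttons gently in turn until you have the one that is firm and snaps over, which resets it and turns the flag in the small window from red to white. A button that stays soft belongs to a running channel: come off it early, for pressing it farther stops that channel. Then shut the guard fully, and leave the other things on the counter alone.

Things in the scene. Friction and masses are not known exactly. Their poses are not given: they have to be found in the camera images.
- starter_box: grey sheet-metal box fixed to the counter, 190 (x) by 270 (y) by 74 mm high; origin at the middle of its underside, x away from its front, y along the row of buttons, z up. Its top panel is 74 mm above the origin
- button_1: blue round reset/stop button, 29 mm across, one of three alike 66 mm apart along the box's y (this one at +y); origin at the middle of its top face, z up. The top stands 14 mm above the panel and can be pressed 10 mm, to a hard stop 0.5 mm below the rim of its steel collar (41 mm across). Its boot spring, 0.5 N plus 0.35 N per mm, lifts it again when let go
- button_2: blue button like button_1, in the middle of the row. A TRIPPED channel's button meets its relay 1.2 to 3.2 mm down: the force jumps by 3.5 N, peaks about 1.2 mm farther at 6.5 to 8 N in all, then falls; 4 mm after it was met (5.2 to 7.2 mm down) the relay snaps over by itself and stays reset
- button_3: blue button like button_1, at the -y end of the row. A RUNNING channel's button stays soft: only the boot spring is felt at first, 4 to 6 mm down a light contact slide is met (0.3 N, then 0.3 N per mm), and 1.5 mm farther (5.5 to 7.5 mm down) the channel is stopped, all below 4.5 N
- guard (a joint): hinge of the clear guard hood over the buttons (84 by 212 mm, its top 36 mm above the panel): 0 shut, grows as its front edge lifts and swings away from the robot, up to 1.95 rad; it starts between 0 and 0.12. It is stiff (about 0.09 N m) and stays where it is left; open beyond 1.4 rad it is clear of the buttons, whose row lies 50 mm in front of the hinge
- guard_lug (a point): where to grip the guard: middle of a black upright lug on top of its front edge, 28 mm long (box's x), 12 mm thick (box's y), 30 mm high; the point is 16 mm above the hood's top face and 14 mm below the lug's top. With the guard shut it lies 66 mm in front of and 48 mm above the hinge line; the point turns with the guard
- guard_hinge (a point): middle of the guard's hinge line, which runs along the box's y, 50 mm behind the row of buttons and 4 mm above the panel; fixed to the box
- trip_flag (a joint): slide of the common trip flag in the small black-framed window on the box's front strip: 0 red (a channel is tripped), about 0.009 m white (reset)
- stop_1 (a joint): contact slide of one of the two running channels, inside the box under one of the buttons (which one is not known): 0 running; the channel is stopped when it is pressed 0.0015 m
- stop_2 (a joint): contact slide of the other running channel, likewise
- iodine_bottle: bystander: brown bottle with yellow cap, 48 mm across, 105 mm high; origin at its underside
- steel_cup: bystander: small steel cup, 56 mm across, 64 mm high; origin at its underside
- medical_tape: bystander: roll of beige tape lying flat, 104 mm across, 25 mm high; origin at its underside
- gauze_pack: bystander: white and blue paper pack, 52 by 75 by 9 mm; origin at its underside
- calculator: bystander: dark pocket calculator, 118 by 68 by 14 mm; origin at its underside
- shift_book: bystander: purple notebook, 210 by 152 by 14 mm; origin at its underside
- marker_pen: bystander: white and black marker, 135 mm long, 17 mm thick; origin at its underside

How it is judged:
By the outcome, as a careful person would: the job done as asked, in the order asked, and still so for the second after the job is handed in, with the robot touching nothing.
It also fails if it takes over 72 s, if anything falls off the work surface, if the arm or the gripper's body presses on something with over 40 N, if the wrist force passes 120 N, or if a joint passes its speed limit or range.

## Working session

There is one attempt and no reset: what is moved stays moved. The work goes in short steps, Python scripts to look and compute and a tool call to move; the robot and the scene stay as the last step left them, time stands still between calls to the robot, and variables do not carry over. Pictures are saved under pics/ and viewed, and the job is handed in when it is done.

Besides the shell and the picture viewer there is one more tool, called after "Call:" as a command line: name --argument value ..., lists and objects as JSON in quotes. play_rows: Moves the arm, as the interface text tells. Its arguments: {"type":"object","properties":{"series":{"type":"array","items":{"type":"array","items":{"type":"array","items":{"type":"number"}}}},"force":{"type":"number"}},"required":["series"]}

```bash
mkdir -p pics; ls; cat > h.py <<'E'
import numpy as np,cv2
from plant import sensors, read_camera, robot
def snap(n,f):
    c=read_camera(n); cv2.imwrite('pics/'+f+'.png',c['color'][:,:,::-1]); np.savez('pics/'+f+'.npz',**c); return c
def px2w(c,u,v,d=None):
    K=np.array(c['intrinsics']);p=cv2.undistortPoints(np.array([[[u,v]]],float),K,np.array(c['D']))[0,0]
    R=cv2.Rodrigues(np.array(c['rvec'],float))[0];t=np.array(c['tvec']).ravel()
    if d is None:
        w=c['range_z'][int(v)-1:int(v)+2,int(u)-1:int(u)+2];d=np.median(w)
    return R.T@(np.array([p[0]*d,p[1]*d,d])-t)
def plane(c,u,v,z):
    a=px2w(c,u,v,0.);b=px2w(c,u,v,1.);return a+(b-a)*(z-a[2])/(b[2]-a[2])
def w2px(c,P):
    return cv2.projectPoints(np.array(P,float).reshape(-1,1,3),np.array(c['rvec'],float),np.array(c['tvec'],float),np.array(c['intrinsics']),np.array(c['D']))[0][:,0]
def load(f): return dict(np.load('pics/'+f+'.npz'))
E
python3 - <<'E'
from h import *
for n in ['side','top','wrist']: snap(n,n+'0')
s=sensors.read_state();print(s,robot.tip_reach)
E
```

```text
pics
{'t': 0.15, 'q': array([-1.32642378e+00,  1.31005480e-01,  1.48900378e+00,  8.81135221e-06,
        1.52297622e+00, -8.54111691e-02]), 'dq': array([-0.0004051 , -0.00424611, -0.0045247 ,  0.00175968,  0.00028562,
       -0.00135324]), 'joint_torque': array([ 6.26409856e-04, -5.60475469e+01, -4.92335236e+01,  7.68338819e-02,
        3.05781781e-02, -8.26860014e-05]), 'tool_pos': array([ 0.19422366, -0.56727147,  0.23183168]), 'orientation': array([-3.09761026e+00, -5.15450105e-01,  1.59857020e-04]), 'force': array([ 0.1044318 , -0.70481027,  0.35095807]), 'wrist_torque': array([0.08476657, 0.04559673, 0.01529604]), 'opening': 0.0930728084719624} 0.014
```

View pics/side0.png

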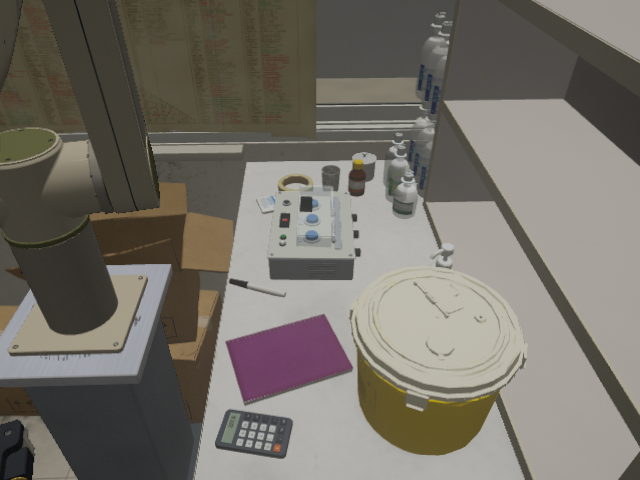

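View pics/top0.png

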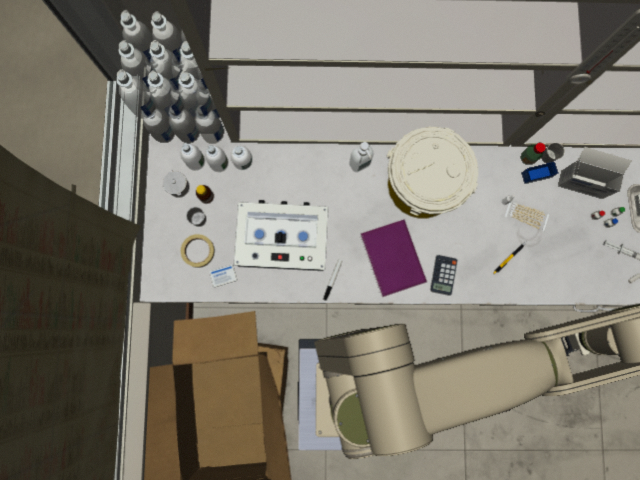

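View pics/wrist0.png

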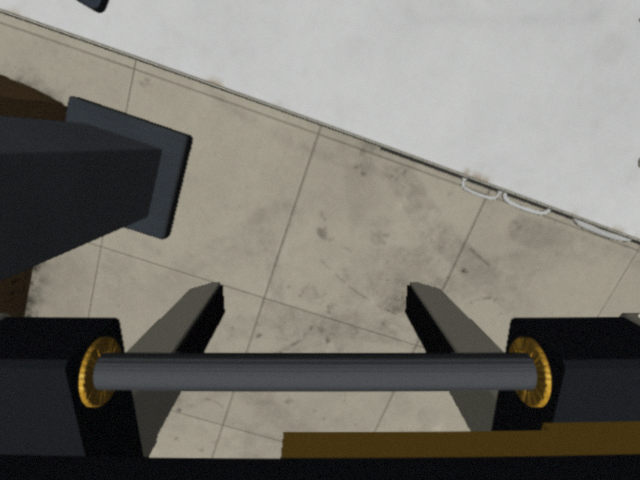

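```bash
python3 - <<'E'
from h import *
t=load('top0');s=load('side0')
cv2.imwrite('pics/ct.png',cv2.resize(t['color'][180:300,210:350,::-1],None,fx=5.5,fy=5,interpolation=cv2.INTER_CUBIC))
cv2.imwrite('pics/cs.png',cv2.resize(s['color'][170:290,255:375,::-1],None,fx=5,fy=5,interpolation=cv2.INTER_CUBIC))
E
```

```text
(no output)
```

View pics/ct.png

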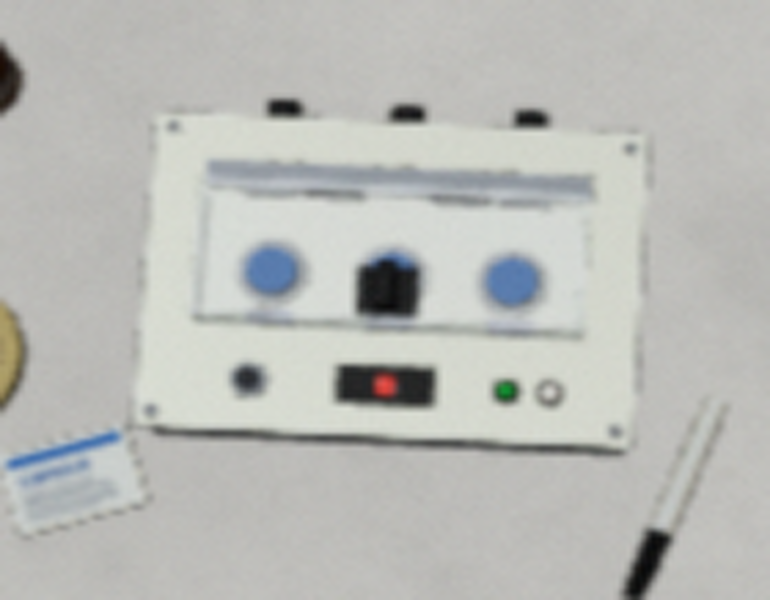

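View pics/cs.png

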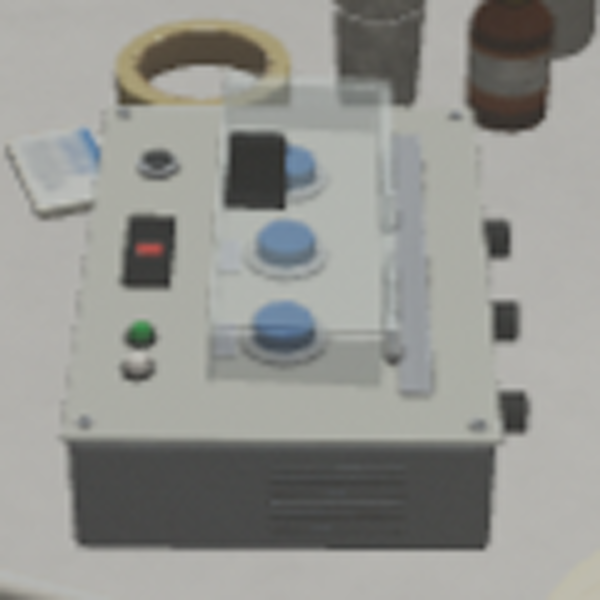

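```bash
cat >> h.py <<'E'
def tri(c1,p1,c2,p2):
    A=[];b=[]
    for c,p in((c1,p1),(c2,p2)):
        o=px2w(c,*p,0.);d=px2w(c,*p,1.)-o;d/=np.linalg.norm(d);M=np.eye(3)-np.outer(d,d);A.append(M);b.append(M@o)
    A=np.vstack(A);b=np.hstack(b);x=np.linalg.lstsq(A,b,rcond=None)[0];return x,np.linalg.norm(A@x-b)
E
python3 - <<'E'
from h import *
t=load('top0');s=load('side0')
T=lambda u,v:(210+u/5.5-.4,180+v/5-.4)
S=lambda u,v:(255+u/5-.4,170+v/5-.4)
pts={'screw_bl':((174,126),(455,117)),'screw_br':((630,148),(478,427)),'screw_fl':((150,410),(123,115)),'screw_fr':((615,431),(84,423)),
'b1':((272,270),(298,165)),'b3':((512,281),(283,320)),'flag':((385,386),(150,250)),'green':((506,391),(141,330)),'lugtop':((388,290),(257,140))}
W={}
for k,(a,b) in pts.items():
    x,e=tri(t,T(*a),s,S(*b));W[k]=x;print(k,x.round(4),round(e,4),'top@depth',px2w(t,*T(*a)).round(3),'z.074',plane(t,*T(*a),.074).round(4), 'side z.074',plane(s,*S(*b),.074).round(4))
E
```

```text
screw_bl [0.5808 0.3421 0.0726] 0.0032 top@depth [0.583 0.342 0.074] z.074 [0.5829 0.3421 0.074 ] side z.074 [0.5783 0.3391 0.074 ]
screw_br [0.5702 0.089  0.0717] 0.003 top@depth [0.572 0.089 0.074] z.074 [0.5718 0.0891 0.074 ] side z.074 [0.5677 0.0856 0.074 ]
screw_fl [0.4067 0.35   0.0723] 0.0031 top@depth [0.409 0.35  0.074] z.074 [0.4087 0.3501 0.074 ] side z.074 [0.4047 0.3465 0.074 ]
screw_fr [0.3962 0.0958 0.073 ] 0.0031 top@depth [0.398 0.096 0.073] z.074 [0.3983 0.0961 0.074 ] side z.074 [0.3941 0.0939 0.074 ]
b1 [0.4939 0.285  0.0814] 0.0009 top@depth [0.488 0.282 0.111] z.074 [0.4945 0.2856 0.074 ] side z.074 [0.4948 0.2964 0.074 ]
b3 [0.4854 0.1532 0.0844] 0.0027 top@depth [0.483 0.153 0.112] z.074 [0.489  0.1535 0.074 ] side z.074 [0.4839 0.1663 0.074 ]
flag [0.4226 0.2219 0.0761] 0.0022 top@depth [0.424 0.222 0.08 ] z.074 [0.4243 0.2222 0.074 ] side z.074 [0.4209 0.2244 0.074 ]
green [0.4198 0.1557 0.0782] 0.0023 top@depth [0.421 0.156 0.08 ] z.074 [0.4219 0.156  0.074 ] side z.074 [0.4179 0.1607 0.074 ]
lugtop [0.473  0.218  0.1403] 0.0005 top@depth [0.472 0.218 0.143] z.074 [0.4828 0.2216 0.074 ] side z.074 [0.4744 0.3203 0.074 ]
```

```bash
python3 - <<'E'
from h import *
t=load('top0');s=load('side0')
H,Wd=480,640
K=t['intrinsics'];uv=np.stack(np.meshgrid(np.arange(Wd),np.arange(H)),-1).reshape(-1,1,2).astype(float)
p=cv2.undistortPoints(uv,K,t['D'])[:,0];d=t['range_z'].reshape(-1)
R=cv2.Rodrigues(t['rvec'])[0];X=(np.c_[p*d[:,None],d]-t['tvec'].ravel())@R
X=X.reshape(H,Wd,3)
for n,(u0,u1,v0,v1) in dict(bucket=(385,485,125,220),bot=(345,375,140,175),guard=(240,325,205,245),lug=(276,284,232,243),shelf=(225,520,60,140)).items():
    q=X[v0:v1,u0:u1].reshape(-1,3);q=q[q[:,2]>.03];print(n,q.min(0).round(3),q.max(0).round(3))
for v in range(204,246,2): print(v,X[v,[262,270,278,281,284,290,300]][:,2].round(3),X[v,281].round(3))
for i in range(1): print(sensors.read_state()['force'])
E
```

```text
bucket [ 0.208 -0.425  0.03 ] [0.863 0.122 1.853]
bot [ 0.208 -0.062  0.03 ] [0.808 0.122 1.853]
guard [0.208 0.089 0.04 ] [0.592 0.347 1.853]
lug [0.461 0.211 0.105] [0.495 0.232 0.149]
shelf [ 0.208 -0.523  0.03 ] [0.927 0.39  1.853]
204 [ 0.073  0.069  0.079  0.046  0.046 -0.004  0.003] [0.593 0.222 0.046]
206 [0.07  0.073 0.066 0.072 0.07  0.081 0.075] [0.581 0.221 0.072]
208 [0.076 0.071 0.078 0.077 0.073 0.072 0.074] [0.574 0.221 0.077]
210 [0.07  0.066 0.073 0.079 0.074 0.076 0.073] [0.567 0.22  0.079]
212 [0.069 0.077 0.07  0.08  0.078 0.07  0.066] [0.561 0.22  0.08 ]
214 [0.077 0.077 0.077 0.075 0.081 0.074 0.08 ] [0.555 0.22  0.075]
216 [0.109 0.103 0.074 0.066 0.075 0.077 0.077] [0.551 0.221 0.066]
218 [0.108 0.111 0.102 0.108 0.115 0.119 0.116] [0.537 0.218 0.108]
220 [0.108 0.106 0.113 0.111 0.114 0.109 0.109] [0.53  0.218 0.111]
222 [0.111 0.119 0.109 0.114 0.115 0.113 0.115] [0.524 0.218 0.114]
224 [0.111 0.11  0.115 0.113 0.115 0.106 0.115] [0.518 0.218 0.113]
226 [0.099 0.111 0.113 0.111 0.109 0.109 0.111] [0.512 0.218 0.111]
228 [0.115 0.11  0.105 0.115 0.109 0.118 0.106] [0.505 0.217 0.115]
230 [0.118 0.109 0.114 0.103 0.109 0.115 0.117] [0.501 0.218 0.103]
232 [0.114 0.112 0.139 0.147 0.112 0.109 0.109] [0.488 0.215 0.147]
234 [0.107 0.113 0.149 0.147 0.109 0.111 0.107] [0.482 0.215 0.147]
236 [0.109 0.112 0.142 0.144 0.117 0.114 0.11 ] [0.477 0.215 0.144]
238 [0.107 0.111 0.143 0.143 0.122 0.11  0.117] [0.471 0.215 0.143]
240 [0.115 0.109 0.141 0.138 0.119 0.115 0.116] [0.466 0.215 0.138]
242 [0.113 0.111 0.124 0.115 0.119 0.105 0.11 ] [0.463 0.217 0.115]
244 [0.099 0.11  0.116 0.114 0.121 0.112 0.117] [0.458 0.217 0.114]
[ 0.1044318  -0.70481027  0.35095807]
```

Call:
play_rows --series '[[[0.5,0.05,0.02,0.05,-0.05],[0.5,0.1,0.05,0.08,-0.1],[0.5,0.13,0.1,0.1,-0.2],[0.5,0.15,0.15,0.11,-0.3],[0.5,0.17,0.2,0.12,-0.373],[0.5,0.18,0.25,0.12,-0.373],[0.5,0.19,0.3,0.12,-0.373],[0.5,0.2,0.35,0.12,-0.373]]]' --force 15

```text
t: 0.95
tool_pos: [0.3821, -0.2689, 0.351]
orientation: [3.141, -0.068, 0.001]
force: [0.8, -0.1, -0.2]
opening: 0.0335
```

```bash
python3 - <<'E'
from h import *
t=load('top0')
for p in [(432,128),(432,212),(395,170),(470,170),(432,170),(362,150)]: print(p,px2w(t,*p).round(3))
print(sensors.read_state()['force'],sensors.read_state()['q'].round(2))
E
```

```text
(432, 128) [ 0.789 -0.22   0.205]
(432, 212) [ 0.543 -0.217  0.193]
(395, 170) [ 0.662 -0.111  0.204]
(470, 170) [ 0.664 -0.327  0.207]
(432, 170) [ 0.662 -0.217  0.208]
(362, 150) [ 0.73  -0.019  0.174]
[ 0.77182359 -0.1431615  -0.16753306] [-0.72 -0.25  1.64  0.    1.75  0.89]
```

Call:
play_rows --series '[[[0.3,0.01,0.05,0.0,0],[0.3,0.02,0.1,0.0,0],[0.3,0.03,0.15,0.0,0],[0.3,0.04,0.2,0.0,0],[0.3,0.05,0.25,0.0,0],[0.3,0.05,0.3,0.0,0],[0.3,0.05,0.35,0.0,0],[0.3,0.05,0.4,0.0,0]]]'

```text
t: 1.75
tool_pos: [0.4313, 0.1264, 0.3508]
orientation: [3.141, -0.068, 0.0]
force: [0.5, 0.0, 0.6]
opening: 0.0324
```

Call:
play_rows --series '[[[0.3,0.0,0.02,0.0,0],[0.3,0.0,0.02,0.0,0]]]'

```text
t: 1.95
tool_pos: [0.4312, 0.147, 0.3504]
orientation: [-3.141, 0.061, 0.002]
force: [0.4, -0.7, 0.4]
opening: 0.0324
```

```bash
python3 - <<'E'
from h import *
snap('wrist','w1');s=sensors.read_state();print(s['tool_pos'],s['force'],s['opening'])
E
```

```text
[0.43143378 0.14540678 0.35045293] [ 0.62667241 -0.34559141 -0.65617616] 0.03268795937757413
```

View pics/w1.png

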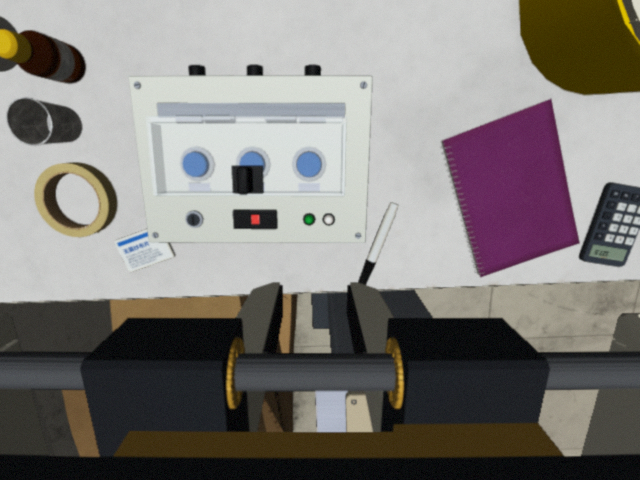

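```bash
python3 - <<'E'
from h import *
w=load('w1');t=load('top0')
cv2.imwrite('pics/cw.png',cv2.resize(w['color'][60:250,125:380,::-1],None,fx=3,fy=3,interpolation=cv2.INTER_CUBIC))
T=lambda u,v:(210+u/5.5-.4,180+v/5-.4)
pts={'bl':((174,126),(138,86)),'br':((630,148),(368,86)),'fl':((150,410),(155,235)),'fr':((615,431),(358,236)),'b1':((272,270),(196,164)),'b3':((512,281),(309,164)),'flag':((385,386),(255.5,219))}
for k,(a,b) in pts.items():
    x,e=tri(t,T(*a),w,b);print(k,x.round(4),round(e,4),plane(w,*b,.074).round(4),plane(w,*b,.088).round(4),px2w(w,*b).round(3))
E
```

```text
bl [0.5814 0.3422 0.0706] 0.0031 [0.5786 0.3401 0.074 ] [0.5762 0.3337 0.088 ] [0.578 0.339 0.077]
br [0.559  0.0903 0.1362] 0.0002 [0.5677 0.0814 0.074 ] [0.5657 0.0834 0.088 ] [0.568 0.081 0.074]
fl [0.4072 0.3485 0.076 ] 0.0026 [0.4055 0.3481 0.074 ] [0.4088 0.3414 0.088 ] [0.406 0.347 0.076]
fr [0.3972 0.0957 0.0855] 0.0009 [0.3944 0.0937 0.074 ] [0.398  0.0953 0.088 ] [0.395 0.094 0.076]
b1 [0.4917 0.2837 0.0822] 0.0026 [0.49   0.2852 0.074 ] [0.4906 0.2806 0.088 ] [0.492 0.272 0.113]
b3 [0.4857 0.152  0.0948] 0.0017 [0.4846 0.1512 0.074 ] [0.4854 0.1509 0.088 ] [0.487 0.15  0.113]
flag [0.4229 0.2203 0.0811] 0.0023 [0.4209 0.22   0.074 ] [0.4237 0.2175 0.088 ] [0.422 0.219 0.08 ]
```

View pics/cw.png

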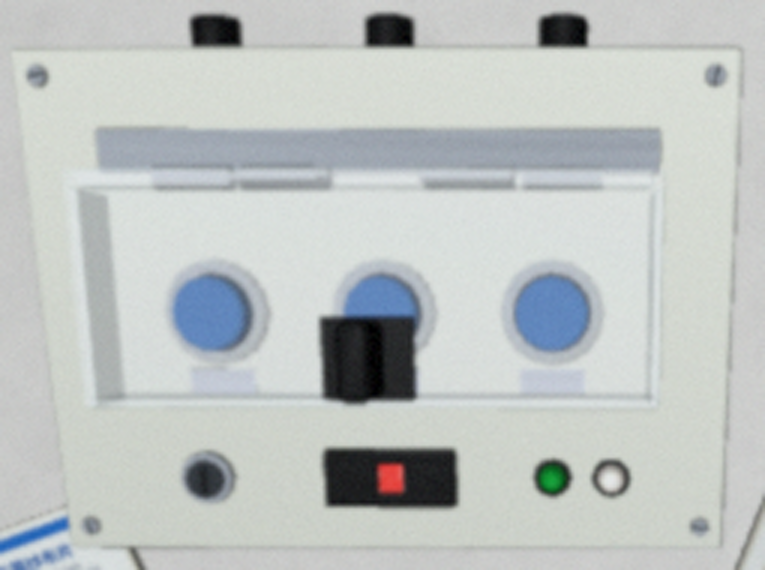

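Call:
play_rows --series '[[[0.3,0.02,0.035,-0.03,0],[0.3,0.041,0.071,-0.07,0],[0.3,0.041,0.071,-0.11,0],[0.3,0.041,0.071,-0.15,0],[0.3,0.041,0.071,-0.15,0],[0.3,0.041,0.071,-0.15,0]]]'

```text
t: 2.6
tool_pos: [0.4728, 0.2141, 0.2012]
orientation: [3.14, -0.07, -0.002]
force: [0.2, -0.5, 0.6]
opening: 0.0327
```

```bash
python3 - <<'E'
from h import *
w=snap('wrist','w2');snap('side','s2');s=sensors.read_state();print(s['tool_pos'],s['force'],s['opening'])
print(w2px(w,[[0.472,.2165,.140],[.458,.2165,.140],[.486,.2165,.140]]))
E
```

```text
[0.47457143 0.21504565 0.20411463] [0.34054843 0.21625817 0.64805726] 0.03250949796012497
[[309.88169185 268.51276588]
 [310.91970385 288.79846627]
 [308.80842211 247.52155396]]
```

View pics/w2.png

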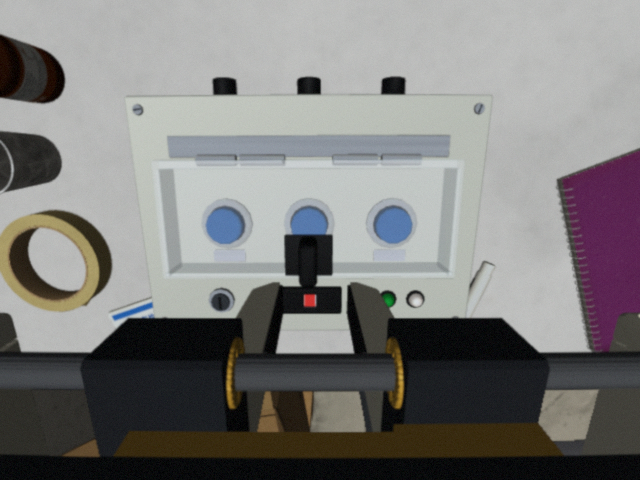

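View pics/s2.png

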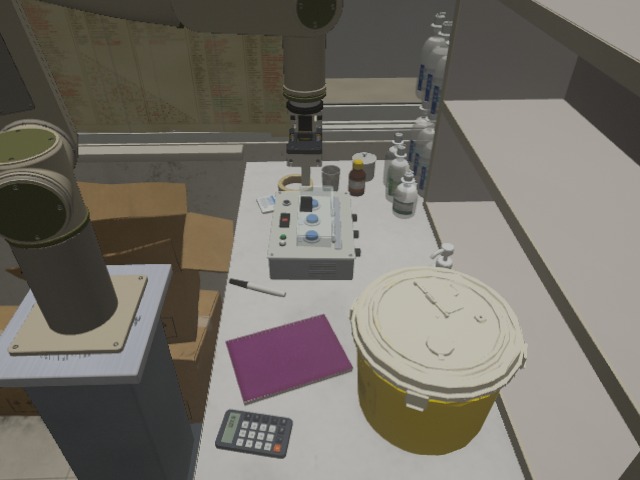

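Call:
play_rows --series '[[[0.3,0.002,0.0,-0.03,0],[0.3,0.002,0.0,-0.05,0],[0.3,0.002,0.0,-0.06,0],[0.3,0.002,0.0,-0.07,0],[0.3,0.002,0.0,-0.07,0],[0.3,0.002,0.0,-0.07,0]]]'

```text
t: 3.3
tool_pos: [0.4755, 0.2155, 0.1321]
orientation: [-3.14, 0.068, -0.002]
force: [0.5, 0.7, -0.5]
opening: 0.0328
```

```bash
python3 - <<'E'
from h import *
for i in range(3):
    w=snap('wrist','w3');s=sensors.read_state();print(s['t'],s['tool_pos'],s['force'],s['opening'])
E
```

```text
3.35 [0.47564184 0.21562535 0.13222702] [ 0.04595301 -0.31307184  0.23884871] 0.032780487629631386
3.4 [0.47563706 0.21563082 0.13217896] [0.2985685  0.20395361 0.63803633] 0.0324948604233586
3.45 [0.47551189 0.2156303  0.13200589] [-0.20653004  0.76026801 -0.14820952] 0.03227680680954937
```

View pics/w3.png

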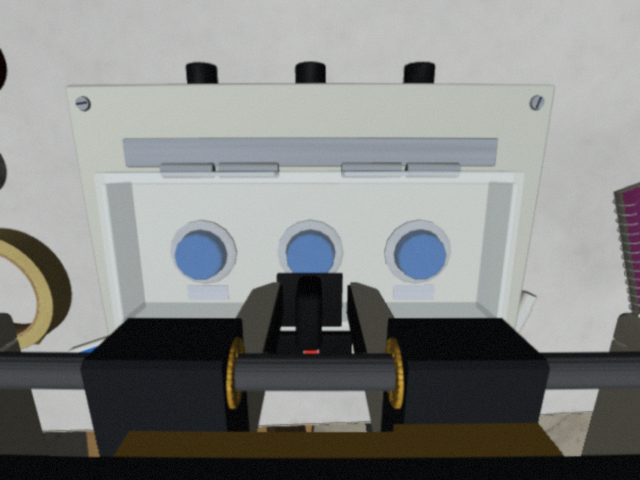

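Call:
play_rows --series '[[[0.6,0.0,0.001,0.0,0],[1,0.0,0.001,0.0,0],[1,0.0,0.001,0.0,0],[1,0.0,0.001,0,0],[1,0.0,0.001,0,0],[1,0.0,0.001,0,0]]]' --force 15

```text
t: 4.05
tool_pos: [0.4751, 0.2183, 0.1312]
orientation: [-3.137, 0.067, -0.002]
force: [2.0, 9.0, -1.8]
opening: 0.0117
```

```bash
python3 - <<'E'
import numpy as np
r=np.array([-.065,.058]);R=np.hypot(*r);a=np.arctan2(r[1],-r[0])
for th in np.arange(0,1.85,.1):
    dx=-R*np.cos(a+th)-r[0];dz=R*np.sin(a+th)-r[1];print(round(th,2),round(dx,4),round(-.043*dx,4),round(dz,4))
E
```

```text
0.0 0.0 -0.0 0.0
0.1 0.0061 -0.0003 0.0062
0.2 0.0128 -0.0006 0.0118
0.3 0.02 -0.0009 0.0166
0.4 0.0277 -0.0012 0.0207
0.5 0.0358 -0.0015 0.0241
0.6 0.0441 -0.0019 0.0266
0.7 0.0526 -0.0023 0.0282
0.8 0.0613 -0.0026 0.029
0.9 0.07 -0.003 0.029
1.0 0.0787 -0.0034 0.028
1.1 0.0872 -0.0037 0.0262
1.2 0.0955 -0.0041 0.0236
1.3 0.1035 -0.0045 0.0201
1.4 0.1111 -0.0048 0.0159
1.5 0.1183 -0.0051 0.0109
1.6 0.1249 -0.0054 0.0053
1.7 0.1309 -0.0056 -0.001
1.8 0.1363 -0.0059 -0.0079
```

Call:
play_rows --series '[[[1,0.0,0.002,0.0,0],[1,0.003,0.002,0.003,0],[1,0.006,0.002,0.006,0],[1,0.0095,0.0015,0.009,0],[1,0.013,0.0015,0.012,0],[1,0.02,0.001,0.0165,0],[1,0.0275,0.001,0.0205,0],[1,0.0275,0.001,0.0205,0]]]'

```text
t: 4.85
tool_pos: [0.5041, 0.2172, 0.1524]
orientation: [-3.141, 0.069, -0.004]
force: [0.3, 1.3, -0.1]
opening: 0.012
```

```bash
python3 - <<'E'
from h import *
w=snap('wrist','w4');snap('side','s4');s=sensors.read_state();print(s['tool_pos'],s['force'],s['opening'],s['wrist_torque'])
E
```

```text
[0.50387976 0.21723797 0.15225303] [ 2.50520314  1.32980478 -1.80722963] 0.012013835304015345 [ 0.15651208 -0.58909439  0.02222104]
```

View pics/w4.png

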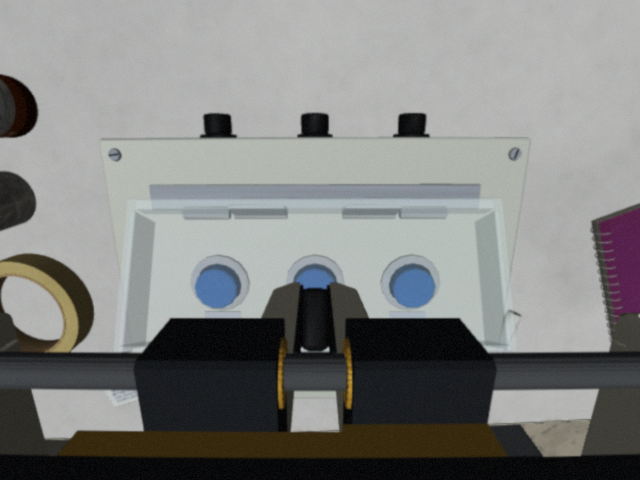

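View pics/s4.png

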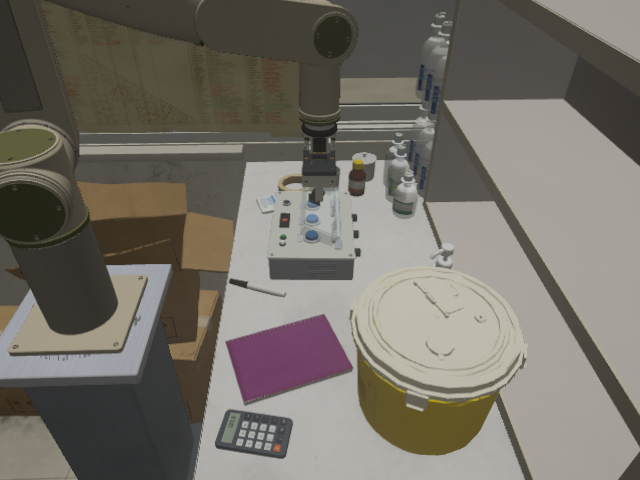

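Call:
play_rows --series '[[[1,0.008,-0.0003,0.0034,0],[1,0.0165,-0.0007,0.006,0],[1,0.025,-0.001,0.0075,0],[1,0.0335,-0.0014,0.0083,0],[1,0.0425,-0.0018,0.0083,0],[1,0.051,-0.0022,0.0073,0],[1,0.0595,-0.0026,0.0055,0],[1,0.0595,-0.0026,0.0055,0]]]'

```text
t: 5.75
tool_pos: [0.5634, 0.2147, 0.1569]
orientation: [-3.14, 0.069, -0.002]
force: [1.1, 1.5, -0.8]
opening: 0.012
```

```bash
python3 - <<'E'
from h import *
w=snap('side','s5');s=sensors.read_state();print(s['tool_pos'],s['force'],s['opening'],s['wrist_torque'])
cv2.imwrite('pics/cs5.png',cv2.resize(w['color'][130:290,235:395,::-1],None,fx=3.7,fy=3.7,interpolation=cv2.INTER_CUBIC))
E
```

```text
[0.56312107 0.21473096 0.15695833] [ 2.2397905   1.88027306 -3.04855479] 0.012072390807338669 [ 0.20031027 -0.47080333 -0.02555506]
```

View pics/cs5.png

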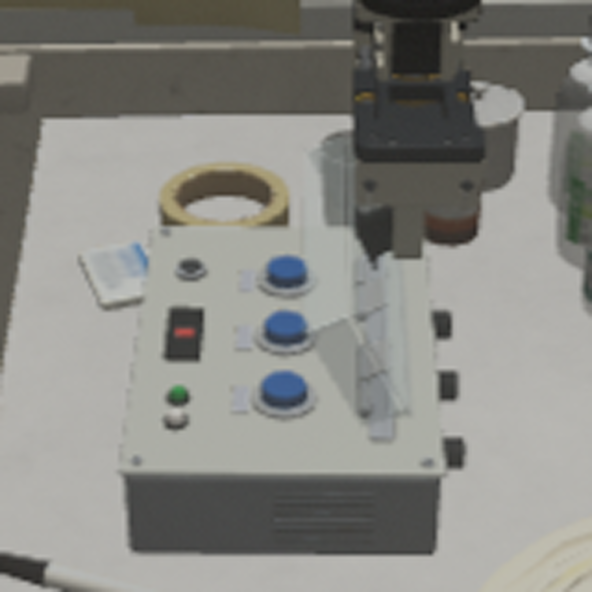

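Call:
play_rows --series '[[[1,0.0083,-0.0004,-0.0026,0],[1,0.0163,-0.0007,-0.0061,0],[1,0.0239,-0.001,-0.0103,0],[1,0.0311,-0.0013,-0.0153,0],[1,0.0377,-0.0016,-0.0209,0],[1,0.0437,-0.0019,-0.0272,0],[1,0.0437,-0.0019,-0.0272,0]]]'

```text
t: 6.5
tool_pos: [0.6074, 0.2129, 0.1292]
orientation: [-3.14, 0.069, -0.004]
force: [4.3, 1.7, 2.7]
opening: 0.0117
```

```bash
python3 - <<'E'
from h import *
w=snap('side','s6');s=sensors.read_state();print(s['tool_pos'],s['force'],s['opening'],s['wrist_torque'])
cv2.imwrite('pics/cs6.png',cv2.resize(w['color'][130:290,235:395,::-1],None,fx=3.7,fy=3.7,interpolation=cv2.INTER_CUBIC))
E
```

```text
[0.60717471 0.21289914 0.12949249] [4.49255227 0.20744245 1.3497232 ] 0.012048557736503112 [ 0.24167438 -0.89018797 -0.0264022 ]
```

View pics/cs6.png

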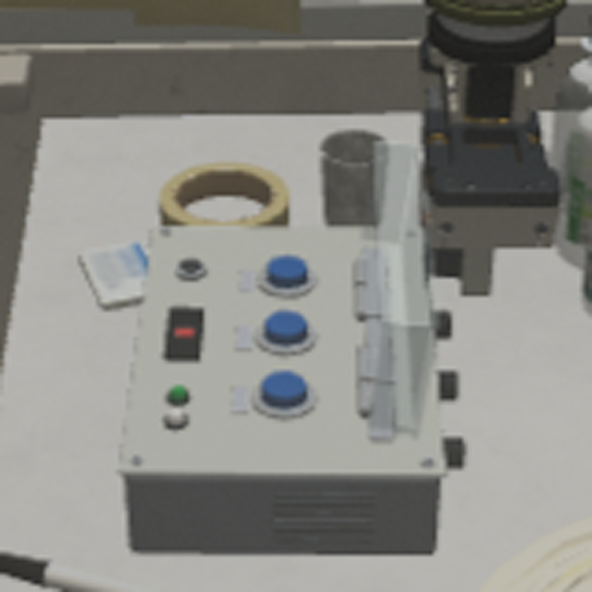

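Call:
play_rows --series '[[[0.3,0,0,0,0],[0.3,0,0,0,0],[0.3,0,0,0,0],[0.3,0.0,0,0.02,0],[0.3,0,0,0.05,0],[0.3,0,0,0.1,0],[0.3,-0.04,0,0.12,0],[0.3,-0.09,0,0.12,0]]]'

```text
t: 7.35
tool_pos: [0.5175, 0.2132, 0.2541]
orientation: [-3.139, 0.07, -0.011]
force: [-0.7, 0.6, 0.4]
opening: 0.0324
```

Call:
play_rows --series '[[[1,-0.04,0,0,0],[1,-0.08,0,0,0],[1,-0.12,0,0,0],[1,-0.12,0,0,0],[1,-0.12,0,0,0]]]'

```text
t: 7.85
tool_pos: [0.3952, 0.213, 0.2499]
orientation: [-3.141, 0.066, -0.002]
force: [0.1, -0.4, 0.1]
opening: 0.0009
```

```bash
python3 - <<'E'
from h import *
w=snap('side','s7');snap('wrist','w7');s=sensors.read_state();print(s['tool_pos'],s['force'],s['opening'],s['wrist_torque'],s['orientation'])
cv2.imwrite('pics/cs7.png',cv2.resize(w['color'][130:290,235:395,::-1],None,fx=3.7,fy=3.7,interpolation=cv2.INTER_CUBIC))
E
```

```text
[0.39633083 0.21288075 0.24994491] [-0.15344168  0.66471141 -0.63238154] 0.00020124175114419064 [0.05639303 0.00777392 0.01659702] [-3.14069909e+00  6.81031613e-02 -1.40605624e-03]
```

View pics/cs7.png

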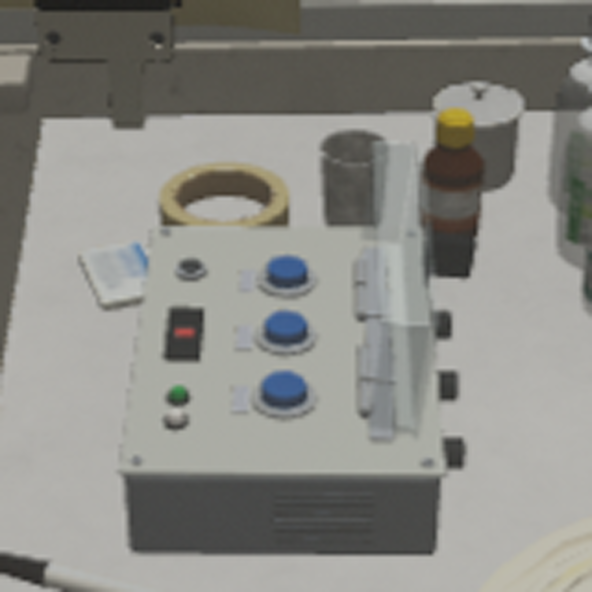

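View pics/w7.png

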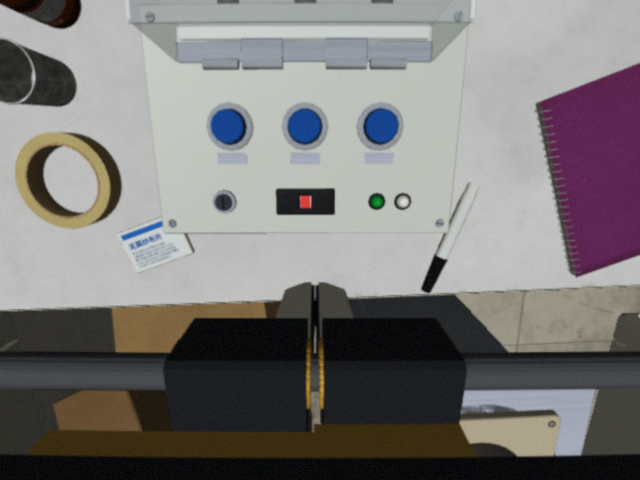

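```bash
python3 - <<'E'
from h import *
w=load('w7');s=load('s7')
def blobs(c,roi):
    x0,x1,y0,y1=roi;im=c['color'][y0:y1,x0:x1].astype(int)
    m=((im[...,2]-im[...,0]>60)).astype(np.uint8)
    n,l,st,ce=cv2.connectedComponentsWithStats(m)
    return [(ce[i]+[x0,y0],st[i][4]) for i in range(1,n) if st[i][4]>20]
bw=blobs(w,(180,430,85,160));bs=blobs(s,(295,335,190,250))
bw=[b[0] for b in bw];bs=[b[0] for b in bs];print(bw,bs)
bw.sort(key=lambda b:b[0]);bs.sort(key=lambda b:b[1])
for a,b in zip(bw,bs): print(plane(w,*a,.086).round(4),plane(s,*b,.086).round(4),tri(w,a,s,b),px2w(w,*a).round(3))
print(w2px(s,[0.3963,.2129,.236]))
for p in [(150.5,17),(459,17),(172,224),(440,224)]: print(plane(w,*p,.074).round(4))
E
```

```text
[array([226.73255814, 125.64418605]), array([304.06920415, 125.58131488]), array([381.27637615, 125.43577982])] [array([312.19512195, 201.95121951]), array([311.88636364, 217.02272727]), array([311.30357143, 233.58928571])]
[0.4905 0.2833 0.086 ] [0.4894 0.2814 0.086 ] (array([0.49002178, 0.28365501, 0.08454193]), np.float64(0.0008489504085851324)) [0.49  0.283 0.089]
[0.4876 0.2175 0.086 ] [0.4868 0.2161 0.086 ] (array([0.487283  , 0.21752993, 0.08502859]), np.float64(0.0005807371842397154)) [0.487 0.217 0.089]
[0.485  0.1519 0.086 ] [0.4837 0.1505 0.086 ] (array([0.48441213, 0.1517076 , 0.08512344]), np.float64(0.0009117886675137875)) [0.485 0.152 0.088]
[[270.47726973 162.79845783]]
[0.5797 0.3403 0.074 ]
[0.5686 0.0859 0.074 ]
[0.405 0.348 0.074]
[0.3941 0.0932 0.074 ]
```

```bash
python3 - <<'E'
from h import *
w=load('w7');R=cv2.Rodrigues(w['rvec'])[0];print(-R.T@w['tvec'].ravel()-[.3963,.2129,.25], R[2])
E
```

```text
[ 0.07467874 -0.00390411  0.15258634] [-0.27004534  0.01238843 -0.96276791]
```

Call:
play_rows --series '[[[1,0.045,0.002,-0.01,0],[1,0.091,0.004,-0.05,0],[1,0.091,0.004,-0.09,0],[1,0.091,0.004,-0.12,0],[1,0.091,0.004,-0.13,0],[1,0.091,0.004,-0.135,0],[1,0.091,0.004,-0.138,0],[1,0.091,0.004,-0.138,0]]]'

```text
t: 8.75
tool_pos: [0.4877, 0.2173, 0.1133]
orientation: [-3.14, 0.068, -0.004]
force: [-0.1, 0.3, 0.1]
opening: 0.0005
```

```bash
cat >> h.py <<'E'
def rd(n=4):
    F=[];P=[];T=[]
    for i in range(n):
        read_camera('top');s=sensors.read_state();F.append(s['force']);P.append(s['tool_pos']);T.append(s['joint_torque'])
    print(s['t'],'pos',np.mean(P,0).round(4),np.std(P,0).round(4),'F',np.mean(F,0).round(2),np.std(F,0).round(2),'tq',np.mean(T,0).round(2)[1:3])
E
python3 - <<'E'
from h import *
rd(8)
w=snap('side','s8')
cv2.imwrite('pics/cs8.png',cv2.resize(w['color'][130:290,235:395,::-1],None,fx=3.7,fy=3.7,interpolation=cv2.INTER_CUBIC))
E
```

```text
9.15 pos [0.4873 0.2172 0.113 ] [0.0004 0.0001 0.0005] F [-0.24  0.05  0.33] [0.35 0.4  0.52] tq [-48.13 -46.16]
```

View pics/cs8.png

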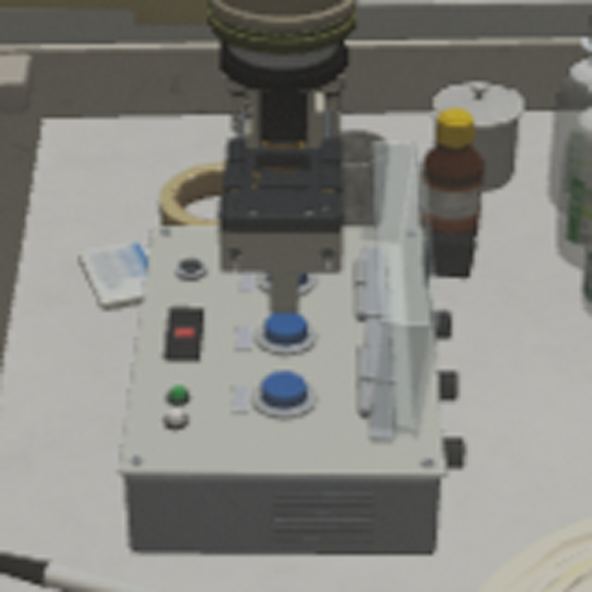

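Call:
play_rows --series '[[[1,0,0,-0.004,0],[1,0,0,-0.008,0],[1,0,0,-0.008,0]]]'

```text
t: 9.5
tool_pos: [0.4858, 0.2166, 0.1026]
orientation: [3.14, -0.068, -0.003]
force: [-0.6, -0.4, 0.5]
opening: 0.0001
```

```bash
python3 -c "
from h import *
rd(10)"
```

```text
10.0 pos [0.4865 0.2169 0.1036] [0.0002 0.0001 0.0003] F [ 0.25 -0.02  0.03] [0.58 0.56 0.44] tq [-48.4  -45.77]
```

Call:
play_rows --series '[[[1,0,0,-0.001,0],[1,0,0,-0.0015,0]]]'

```text
t: 10.2
tool_pos: [0.4866, 0.2169, 0.1021]
orientation: [-3.141, 0.068, -0.0]
force: [0.5, -0.2, -0.1]
opening: 0.0006
```

```bash
python3 -c "
from h import *
rd(10)"
```

```text
10.7 pos [0.4865 0.2169 0.1022] [0. 0. 0.] F [-0.26 -0.11  0.39] [0.48 0.3  0.49] tq [-48.35 -45.67]
```

Call:
play_rows --series '[[[1,0,0,-0.001,0],[1,0,0,-0.001,0]]]'

```text
t: 10.9
tool_pos: [0.4866, 0.2169, 0.1011]
orientation: [-3.141, 0.068, -0.0]
force: [0.9, 0.4, 1.1]
opening: 0.0003
```

```bash
python3 -c "
from h import *
rd(10)"
```

```text
11.4 pos [0.4866 0.2169 0.1012] [0. 0. 0.] F [-0.05 -0.07  0.78] [0.39 0.37 0.44] tq [-48.14 -45.34]
```

Call:
play_rows --series '[[[1,0,0,-0.001,0],[1,0,0,-0.001,0]]]'

```text
t: 11.6
tool_pos: [0.4866, 0.2169, 0.1001]
orientation: [-3.141, 0.068, -0.0]
force: [0.3, -0.1, 1.0]
opening: -0.0
```

```bash
python3 -c "
from h import *
rd(10)"
```

```text
12.1 pos [0.4866 0.2169 0.1002] [0. 0. 0.] F [0.08 0.2  1.03] [0.43 0.28 0.37] tq [-47.93 -45.03]
```

Call:
play_rows --series '[[[1,0,0,-0.0005,0],[1,0,0,-0.001,0]]]'

```text
t: 12.3
tool_pos: [0.4866, 0.2169, 0.0992]
orientation: [-3.141, 0.068, -0.0]
force: [0.4, 0.2, 1.3]
opening: 0.0005
```

```bash
python3 -c "
from h import *
rd(6)"
```

```text
12.6 pos [0.4866 0.2169 0.0992] [0. 0. 0.] F [0.57 0.13 1.41] [0.29 0.57 0.95] tq [-47.77 -44.75]
```

Call:
play_rows --series '[[[1,0,0,-0.0004,0],[1,0,0,-0.0008,0]]]'

```text
t: 12.8
tool_pos: [0.4866, 0.2169, 0.0984]
orientation: [-3.141, 0.068, -0.0]
force: [0.7, -0.3, 0.8]
opening: 0.0006
```

```bash
python3 -c "
from h import *
rd(6)"
```

```text
13.1 pos [0.4866 0.2169 0.0984] [0. 0. 0.] F [0.3  0.08 1.57] [0.53 0.34 0.49] tq [-47.62 -44.55]
```

Call:
play_rows --series '[[[1,0,0,0.008,0],[1,0,0,0.014,0],[1,-0.0015,-0.03,0.014,0],[1,-0.003,-0.0655,0.014,0],[1,-0.003,-0.0655,0.008,0],[1,-0.003,-0.0655,0.005,0],[1,-0.003,-0.0655,0.005,0]]]'

```text
t: 13.8
tool_pos: [0.4832, 0.1518, 0.103]
orientation: [-3.141, 0.068, 0.001]
force: [-0.4, 0.2, -0.5]
opening: 0.0004
```

```bash
python3 -c "
from h import *
rd(6)"
```

```text
14.1 pos [0.4835 0.152  0.1034] [0.0001 0.0001 0.0001] F [0.14 0.2  0.27] [0.35 0.33 0.25] tq [-44.79 -45.7 ]
```

Call:
play_rows --series '[[[1,0,0,-0.001,0],[1,0,0,-0.002,0],[1,0,0,-0.003,0]]]'

```text
t: 14.4
tool_pos: [0.4836, 0.1516, 0.1004]
orientation: [-3.141, 0.068, -0.0]
force: [-0.4, 1.3, 2.0]
opening: 0.0005
```

```bash
python3 -c "
from h import *
rd(6)"
```

```text
14.7 pos [0.4836 0.1515 0.1004] [0.     0.     0.0001] F [0.26 1.19 0.9 ] [0.33 0.26 0.66] tq [-44.38 -45.16]
```

Call:
play_rows --series '[[[1,0,0,-0.0005,0],[1,0,0,-0.001,0],[1,0,0,-0.001,0]]]'

```text
t: 15.0
tool_pos: [0.4836, 0.1514, 0.0994]
orientation: [-3.141, 0.068, -0.0]
force: [-1.0, 1.3, 1.4]
opening: 0.0005
```

```bash
python3 -c "
from h import *
rd(6)"
```

```text
15.3 pos [0.4836 0.1514 0.0994] [0. 0. 0.] F [0.05 0.96 0.8 ] [0.38 0.5  0.39] tq [-44.17 -44.84]
```

Call:
play_rows --series '[[[1,0,0,-0.0005,0],[1,0,0,-0.001,0],[1,0,0,-0.001,0]]]'

```text
t: 15.6
tool_pos: [0.4836, 0.1514, 0.0983]
orientation: [-3.141, 0.068, -0.0]
force: [-0.6, 1.6, 1.6]
opening: 0.0005
```

```bash
python3 -c "
from h import *
rd(6)"
```

```text
15.9 pos [0.4836 0.1514 0.0984] [0. 0. 0.] F [0.15 0.85 1.59] [0.46 0.64 0.58] tq [-43.98 -44.53]
```

Call:
play_rows --series '[[[1,0,0,0.008,0],[1,0,0,0.014,0],[1,0.002,0.045,0.014,0],[1,0.004,0.09,0.014,0],[1,0.006,0.131,0.014,0],[1,0.006,0.131,0.008,0],[1,0.006,0.131,0.005,0],[1,0.006,0.131,0.005,0]]]'

```text
t: 16.7
tool_pos: [0.4889, 0.2814, 0.1026]
orientation: [3.14, -0.068, -0.002]
force: [0.2, 0.1, -0.1]
opening: 0.0007
```

```bash
python3 -c "
from h import *
rd(6)"
```

```text
17.0 pos [0.4897 0.2814 0.1035] [0.0002 0.0002 0.0003] F [ 0.11 -0.17  0.38] [0.36 0.54 0.27] tq [-52.71 -45.84]
```

Call:
play_rows --series '[[[1,0,0,-0.001,0],[1,0,0,-0.002,0],[1,0,0,-0.003,0]]]'

```text
t: 17.3
tool_pos: [0.4897, 0.2823, 0.1004]
orientation: [3.141, -0.068, 0.001]
force: [1.6, -0.8, 1.0]
opening: 0.0007
```

```bash
python3 -c "
from h import *
rd(6)"
```

```text
17.6 pos [0.4896 0.2823 0.1004] [0.     0.     0.0001] F [ 0.6  -0.52  1.08] [0.62 0.31 0.46] tq [-52.58 -45.36]
```

Call:
play_rows --series '[[[1,0,0,-0.0005,0],[1,0,0,-0.001,0],[1,0,0,-0.001,0]]]'

```text
t: 17.9
tool_pos: [0.4896, 0.2824, 0.0997]
orientation: [-3.141, 0.068, -0.0]
force: [-1.4, -2.1, 4.8]
opening: 0.0001
```

```bash
python3 -c "
from h import *
rd(6)"
```

```text
18.2 pos [0.4896 0.2824 0.0997] [0. 0. 0.] F [-1.23 -1.45  5.05] [0.65 0.72 0.34] tq [-50.63 -44.36]
```

Call:
play_rows --series '[[[1,0,0,-0.0005,0],[1,0,0,-0.001,0],[1,0,0,-0.001,0]]]'

```text
t: 18.5
tool_pos: [0.4896, 0.2824, 0.0988]
orientation: [-3.141, 0.068, -0.0]
force: [-2.1, -2.0, 6.7]
opening: 0.0005
```

```bash
python3 -c "
from h import *
rd(6)"
```

```text
18.8 pos [0.4896 0.2824 0.0988] [0. 0. 0.] F [-1.97 -1.98  6.16] [0.52 0.3  0.41] tq [-50.19 -44.13]
```

Call:
play_rows --series '[[[1,0,0,-0.001,0],[1,0,0,-0.002,0],[1,0,0,-0.003,0],[1,0,0,-0.004,0],[1,0,0,-0.0045,0],[1,0,0,-0.0045,0]]]'

```text
t: 19.4
tool_pos: [0.4896, 0.2824, 0.0938]
orientation: [-3.141, 0.068, -0.0]
force: [-0.3, -0.1, 2.9]
opening: 0.0005
```

```bash
python3 -c "
from h import *
rd(6)
w=snap('side','s9')
cv2.imwrite('pics/cs9.png',cv2.resize(w['color'][130:290,235:395,::-1],None,fx=3.7,fy=3.7,interpolation=cv2.INTER_CUBIC))"
```

```text
19.7 pos [0.4896 0.2824 0.0939] [0. 0. 0.] F [-0.3  -0.78  2.97] [0.33 0.3  0.18] tq [-51.48 -44.25]
```

View pics/cs9.png

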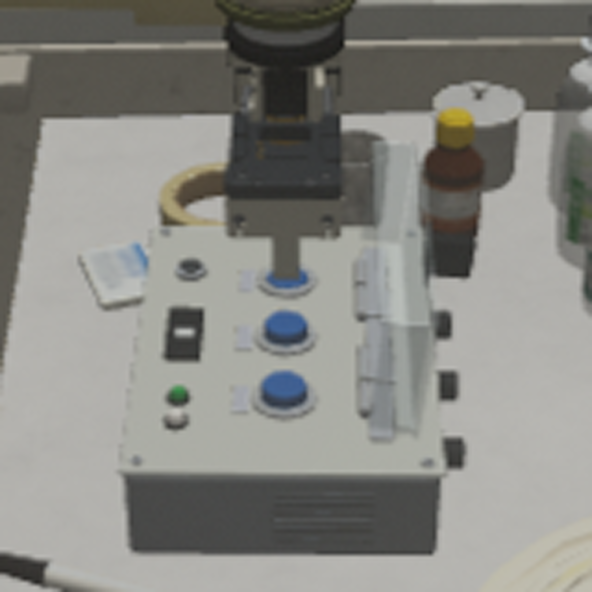

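Call:
play_rows --series '[[[1,0,0,0.02,0],[1,0,0,0.06,0],[0.3,0,-0.01,0.11,0],[0.3,0.01,-0.03,0.15,0],[0.3,0.05,-0.05,0.156,0],[0.3,0.09,-0.0695,0.156,0],[0.3,0.1175,-0.0695,0.156,0],[0.3,0.1175,-0.0695,0.13,0]]]'

```text
t: 20.55
tool_pos: [0.6117, 0.2121, 0.2268]
orientation: [-3.139, 0.072, -0.011]
force: [-1.0, 1.3, -0.4]
opening: 0.0324
```

```bash
python3 -c "
from h import *
rd(2)
snap('wrist','w10')"
```

```text
20.65 pos [0.6064 0.2119 0.2189] [0.001  0.0001 0.    ] F [-0.79  0.45 -2.74] [0.21 0.21 1.77] tq [-75.17 -61.59]
```

View pics/w10.png

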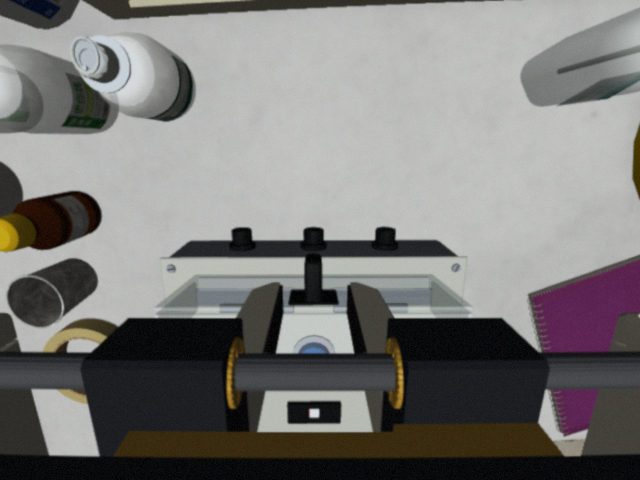

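Call:
play_rows --series '[[[0.3,0,0.001,-0.03,0],[0.3,0,0.001,-0.06,0],[0.3,0,0.001,-0.08,0],[0.3,0,0.001,-0.09,0],[0.3,0,0.001,-0.092,0],[0.3,0,0.001,-0.092,0]]]'

```text
t: 21.3
tool_pos: [0.6074, 0.2142, 0.1331]
orientation: [-3.14, 0.067, -0.002]
force: [-0.7, 0.6, -0.3]
opening: 0.033
```

```bash
python3 -c "
from h import *
rd(2)
snap('wrist','w11');w=snap('side','s11')
cv2.imwrite('pics/cs11.png',cv2.resize(w['color'][130:290,235:395,::-1],None,fx=3.7,fy=3.7,interpolation=cv2.INTER_CUBIC))"
```

```text
21.4 pos [0.6079 0.2143 0.1338] [0.0001 0.     0.0001] F [ 0.44  0.28 -0.12] [0.   0.22 0.22] tq [-62.27 -46.56]
```

View pics/w11.png

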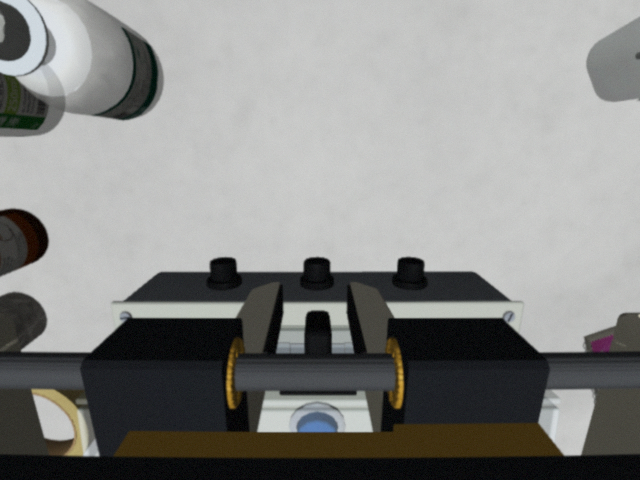

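View pics/cs11.png

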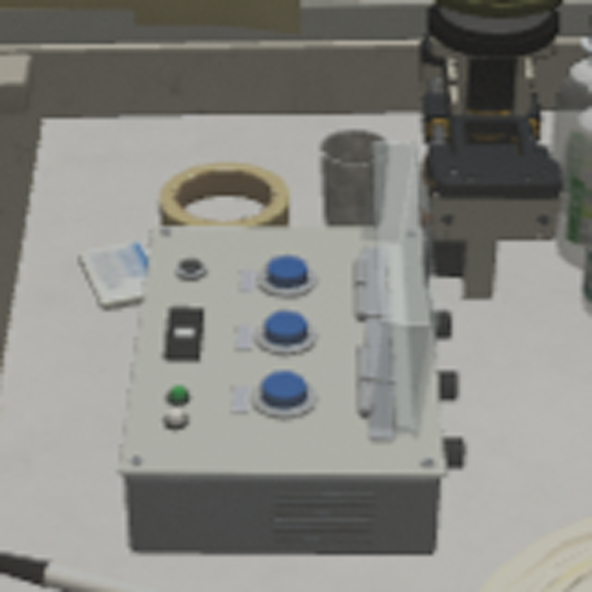

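Call:
play_rows --series '[[[0.3,0,0,-0.003,0],[0.3,0,0,-0.0045,0],[1,0,0,-0.0045,0],[1,0,0,-0.0045,0],[1,0,0,-0.0045,0],[1,0,0,-0.0045,0]]]' --force 15

```text
t: 22.1
tool_pos: [0.607, 0.213, 0.1272]
orientation: [3.139, -0.068, -0.001]
force: [-1.0, -4.4, 0.9]
opening: 0.0118
```

Call:
play_rows --series '[[[1,-0.003,0,0.0032,0],[1,-0.006,0.0002,0.0063,0],[1,-0.0125,0.0005,0.012,0],[1,-0.02,0.0008,0.017,0],[1,-0.0275,0.0012,0.021,0],[1,-0.0355,0.0015,0.0246,0],[1,-0.0437,0.0019,0.0272,0],[1,-0.0437,0.0019,0.0272,0]]]'

```text
t: 22.9
tool_pos: [0.5622, 0.2149, 0.1547]
orientation: [3.139, -0.068, -0.002]
force: [-1.9, -7.5, -0.7]
opening: 0.0116
```

```bash
python3 -c "
from h import *
rd(2)
w=snap('side','s12')
cv2.imwrite('pics/cs12.png',cv2.resize(w['color'][130:290,235:395,::-1],None,fx=3.7,fy=3.7,interpolation=cv2.INTER_CUBIC))"
```

```text
23.0 pos [0.5623 0.2149 0.1546] [0. 0. 0.] F [-2.73 -6.83  0.9 ] [0.34 0.41 0.1 ] tq [-58.1  -49.55]
```

View pics/cs12.png

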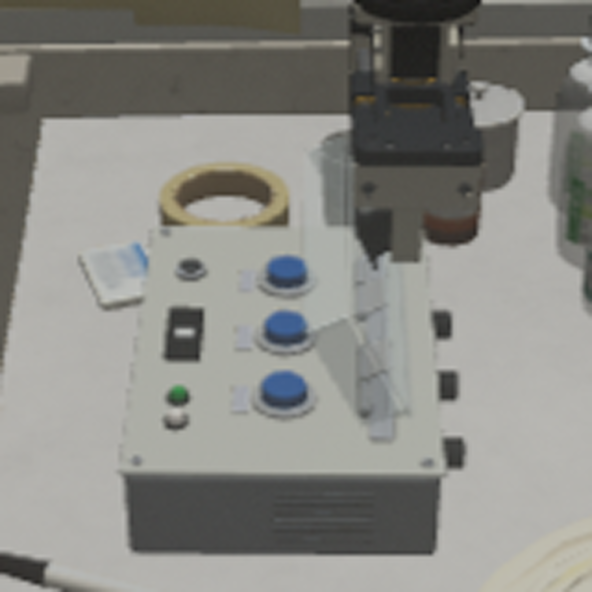

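Call:
play_rows --series '[[[1,-0.0085,-0.001,0.0018,0],[1,-0.017,-0.001,0.0028,0],[1,-0.026,0,0.0028,0],[1,-0.0345,0,0.002,0],[1,-0.043,0.0005,0.0004,0],[1,-0.0515,0.001,-0.002,0],[1,-0.0595,0.001,-0.0055,0],[1,-0.0595,0.001,-0.0055,0]]]'

```text
t: 23.85
tool_pos: [0.5021, 0.2173, 0.149]
orientation: [-3.14, 0.067, 0.002]
force: [-3.2, 1.8, 5.4]
opening: 0.0121
```

Call:
play_rows --series '[[[1,-0.008,0.0003,-0.004,0],[1,-0.015,0.0006,-0.009,0],[1,-0.0215,0.001,-0.0145,0],[1,-0.025,0.001,-0.0175,0],[1,-0.0275,0.001,-0.0205,0],[1,-0.0275,0.001,-0.0205,0]]]'

```text
t: 24.45
tool_pos: [0.4753, 0.2184, 0.1278]
orientation: [-3.14, 0.067, 0.002]
force: [-0.4, 6.2, 0.0]
opening: 0.0114
```

```bash
python3 -c "
from h import *
rd(3)
w=snap('side','s13')
cv2.imwrite('pics/cs13.png',cv2.resize(w['color'][130:290,235:395,::-1],None,fx=3.7,fy=3.7,interpolation=cv2.INTER_CUBIC))"
```

```text
24.6 pos [0.4753 0.2184 0.1278] [0. 0. 0.] F [-1.09  6.61  1.96] [0.76 0.14 0.41] tq [-45.87 -45.34]
```

View pics/cs13.png

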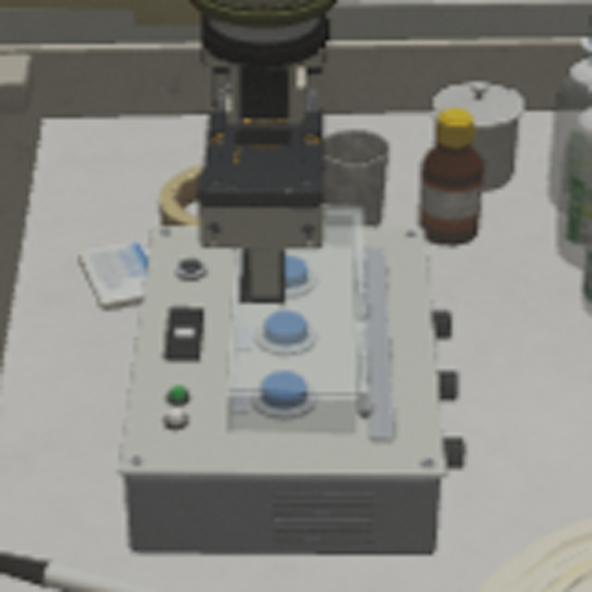

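Call:
play_rows --series '[[[0.3,0,0,0,0],[0.3,0,0,0,0],[0.3,0,0,0,0],[0.3,0,0,0.02,0],[0.3,0,0,0.04,0],[1,0,0,0.045,0],[1,0,0,0.045,0],[1,0,0,0.045,0]]]'

```text
t: 25.45
tool_pos: [0.4759, 0.2175, 0.1725]
orientation: [3.14, -0.068, -0.002]
force: [0.6, -0.1, 0.3]
opening: 0.0133
```

Call:
play_rows --series '[[[1,-0.002,0,-0.005,0],[1,-0.002,0,-0.01,0],[1,-0.002,0,-0.013,0],[1,-0.002,0,-0.015,0],[1,-0.002,0,-0.016,0],[1,-0.002,0,-0.017,0],[1,-0.002,0,-0.017,0]]]'

```text
t: 26.15
tool_pos: [0.4744, 0.2178, 0.1566]
orientation: [-3.141, 0.068, -0.0]
force: [0.1, 0.0, -0.5]
opening: 0.0003
```

```bash
python3 -c "
from h import *
rd(4)"
```

```text
26.35 pos [0.4745 0.2178 0.1567] [0. 0. 0.] F [-0.15 -0.58 -0.01] [0.38 0.25 0.38] tq [-45.91 -47.57]
```

Call:
play_rows --series '[[[1,0,0,-0.001,0],[1,0,0,-0.002,0],[1,0,0,-0.003,0],[1,0,0,-0.003,0]]]'

```text
t: 26.75
tool_pos: [0.4743, 0.2179, 0.1542]
orientation: [-3.141, 0.068, 0.0]
force: [-4.7, -1.5, 7.1]
opening: 0.0003
```

```bash
python3 -c "
from h import *
rd(4)"
```

```text
26.95 pos [0.4743 0.2179 0.1542] [0. 0. 0.] F [-4.24 -1.06  6.47] [0.87 0.45 0.56] tq [-43.09 -46.15]
```

Call:
play_rows --series '[[[1,0,0,-0.001,0],[1,0,0,-0.0015,0],[1,0,0,-0.0015,0]]]'

```text
t: 27.25
tool_pos: [0.4743, 0.2179, 0.1541]
orientation: [-3.141, 0.068, -0.0]
force: [-9.2, -2.9, 17.1]
opening: 0.0004
```

Call:
play_rows --series '[[[1,0,0,0.01,0],[1,0,0,0.05,0],[1,-0.03,0,0.1,0],[1,-0.07,0,0.15,0],[1,-0.07,-0.05,0.15,0],[1,-0.07,-0.1,0.15,0],[1,-0.07,-0.1,0.15,0]]]'

```text
t: 27.95
tool_pos: [0.4048, 0.114, 0.3037]
orientation: [3.139, -0.074, 0.006]
force: [0.5, 1.5, -0.4]
opening: 0.0004
```

```bash
python3 -c "
from h import *
rd(2)
snap('wrist','w14');t=snap('top','t14');w=snap('side','s14')
cv2.imwrite('pics/cs14.png',cv2.resize(w['color'][130:290,235:395,::-1],None,fx=3.7,fy=3.7,interpolation=cv2.INTER_CUBIC))"
```

```text
28.05 pos [0.4047 0.116  0.3028] [0.     0.0007 0.0003] F [-0.33  0.1  -0.45] [0.33 0.67 0.22] tq [-31.49 -50.08]
```

View pics/cs14.png

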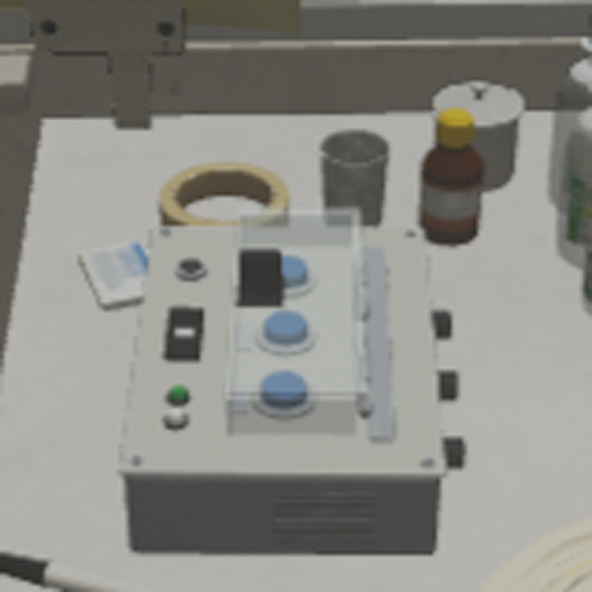

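View pics/w14.png

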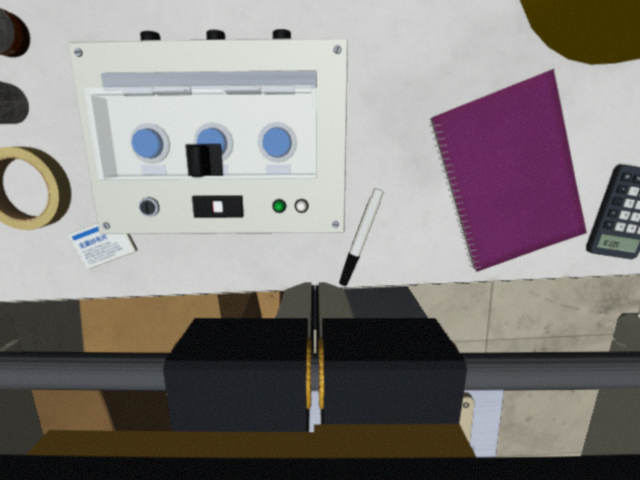

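Both views show the flag white (217,206 in the wrist view) and the guard shut. The pack, pen, tape, cup and bottle haven't moved, and the arm is clear.

```bash
python3 -c "
from h import *
print(robot.close_job())"
```

```text
the job is handed in; nothing more can be done
None
```

The tripped channel was button 1, the one at the +y end. It is reset, the guard is shut, and I handed the job in at about 28 s of the 72 s allowed.

- **Guard open:** I gripped the lug and swung the guard to about 1.7 rad, estimated from the arc I commanded.
- **Soft buttons:** Buttons 2 and 3 stayed soft, reading about 1.6 N at roughly 3.5 mm down, so I came off both before the contact slide. Force noise of about 0.5 N made that depth uncertain: it could have been 3.1 to 3.7 mm. I could not see the two stop slides directly.
- **Reset:** Button 1 jumped to 5 N and reached 6.2 N. The force then fell to 3 N as it snapped over, at about 8 mm down. The flag turned from red to white.
- **Guard shut:** I swung it back by the lug and pressed on the lug's top. It stopped dead under 17 N at 140 mm height, which matches fully shut.

The last side and wrist pictures show a white flag and a shut guard. The things around the box were where they started, and the robot was touching nothing.

The top camera placed points on the box about 4 mm farther out in x than the wrist and side cameras, so I used the wrist and side values. No check failed.

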